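# Stack the drained cups on the tray

## Task

The two tall cups on the draining rack are dry. Take them off one at a time and nest them, mouth down as they are, over the tall cup that already stands on the tray, so that the three make one straight stack on the tray with each cup fully home. Lower the cups on rather than dropping them, and leave the short cup on the rack and the other things on the bench where they are.

Things in the scene. Friction and masses are not known exactly. Their poses are not given: they have to be found in the camera images.
- cup1_mid (a point): tall tapered white plastic cup, 90 mm high, about 60 g, mouth down. Foot 41 mm wide, widening evenly to 65 mm where a 75 mm wide, 24 mm high collar starts that ends at the mouth; wall 2.5 mm, hollow. Point on the axis half-way up (57 mm wide here); z runs from mouth to foot. In any of the three places on the rack, leaning 30 degrees towards the rack's -x.
- cup2_mid (a point): second cup on the rack, the same as cup1: tall tapered white plastic cup, 90 mm high, about 60 g, mouth down. Foot 41 mm wide, widening evenly to 65 mm where a 75 mm wide, 24 mm high collar starts that ends at the mouth; wall 2.5 mm, hollow. Point on the axis half-way up (57 mm wide here); z runs from mouth to foot. 
- tray_cup_mid (a point): cup the same as cup1, standing upright, mouth down, on the tray. Point on the axis half-way up (57 mm wide here); z runs from mouth to foot. A cup nested over it is home when its mouth meets this cup's collar: concentric, 24 mm higher, with 1 to 2 mm of side play; the next one again 24 mm higher.
- short_cup_mid (a point): short white plastic cup, 48 mm high, mouth 75 mm, foot 57 mm, standing mouth down on the rack in one of its three places; it stays there. This point is on its axis half-way up, 24 mm from the mouth; z from mouth to foot.
- rack: fixed stainless draining rack, 130 by 335 mm: a wire deck sloping at 30 degrees, 35 mm high at the front, 98 mm at the back, with a rail 18 mm proud along the low edge, over a drip pan; open above. Three cups stand on it side by side along y, about 115 mm apart. Origin: centre of the underside; x from low front to high back, y along its length, z up.
- tray_in (a point): centre of the inner floor of a fixed square aluminium tray, 220 by 220 mm, floor 4 mm and rim 18 mm above the bench; z up, x and y along its sides.
- jar: glass jar with a black lid, 72 mm across, 95 mm high, standing on the bench; leave it. Origin at the centre of its underside.
- bottle: white bottle with a green cap, 62 mm across, 165 mm high, standing on the bench; leave it. Origin at the centre of its underside.
- scale: bench scale, 220 by 170 mm, 55 mm high; leave it. Origin at the centre of its underside.

How it is judged:
On the way:
1. one tall cup from the rack is nested fully home over the tray cup (((horizontal distance between cup1_mid and tray_cup_mid below 0.005 m and z of cup1_mid in the frame of tray_cup_mid between 0.02 and 0.0275 m and angle between cup1_mid's own z axis and vertical below 0.06 rad) or (horizontal distance between cup2_mid and tray_cup_mid below 0.005 m and z of cup2_mid in the frame of tray_cup_mid between 0.02 and 0.0275 m and angle between cup2_mid's own z axis and vertical below 0.06 rad))), for 0.2 s.
At the end, for the whole second after the job is handed in: The tray cup stands mouth down on the tray floor, axis within 80 mm of the middle along each side; both tall rack cups are nested over it in either order, each upright within 0.06 rad, axis within 5 mm of the cup below, 20 to 27.5 mm higher than it (24 is home), all at rest (((horizontal distance between cup1_mid and tray_cup_mid below 0.005 m and z of cup1_mid in the frame of tray_cup_mid between 0.02 and 0.0275 m and angle between each of cup1_mid, cup2_mid's own z axis and vertical below 0.06 rad and horizontal distance between cup2_mid and cup1_mid below 0.005 m and z of cup2_mid in the frame of cup1_mid between 0.02 and 0.0275 m) or (horizontal distance between cup2_mid and tray_cup_mid below 0.005 m and z of cup2_mid in the frame of tray_cup_mid between 0.02 and 0.0275 m and angle between each of cup2_mid, cup1_mid's own z axis and vertical below 0.06 rad and horizontal distance between cup1_mid and cup2_mid below 0.005 m and z of cup1_mid in the frame of cup2_mid between 0.02 and 0.0275 m)) and angle between tray_cup_mid's own z axis and vertical below 0.06 rad and z of tray_cup_mid in the frame of tray_in between 0.041 and 0.049 m and x of tray_cup_mid in the frame of tray_in between -0.08 and 0.08 m and y of tray_cup_mid in the frame of tray_in between -0.08 and 0.08 m and linear speed of each of cup1, cup2, tray_cup below 0.01 m/s); the robot touches nothing.
It fails at once if a cup dropped or slammed onto the stack (faster than 0.5 m/s over it while its middle is lower than 200 mm) ((horizontal distance between cup1_mid and tray_cup_mid below 0.03 m and height (world z) of cup1_mid below 0.2 m and linear speed of cup1 above 0.5 m/s) or (horizontal distance between cup2_mid and tray_cup_mid below 0.03 m and height (world z) of cup2_mid below 0.2 m and linear speed of cup2 above 0.5 m/s)).
It fails at once if the short cup is moved by more than 25 mm (distance of short_cup_mid from where it was at the start of the episode above 0.025 m).
It fails at once if the jar, bottle or scale is moved by more than 25 mm (distance of any of jar, bottle, scale from where it was at the start of the episode above 0.025 m).
It also fails if it takes over 64 s, if anything falls off the work surface, if the arm or the gripper's body presses on something with over 40 N, if the wrist force passes 120 N, or if a joint passes its speed limit or range.

## Robot

A 7-joint arm with a two-finger parallel gripper is mounted at the origin on the work surface. World frame = base frame: x ahead of the robot, y to its left, z up, the work surface at z = 0. Lengths are in m, angles in rad, forces in N, time in s.
With the tool pointing down it reaches from about 0.4 to 0.85 m from the base axis. Payload 10.4 kg.
Tool frame: the origin (TCP) lies midway between the tips of the shut fingers; the grasp point (between the pads) lies 19 mm behind it (r.grasp_offset is the distance from the TCP to the grasp point, in m); x points along the fingers, y is the direction in which the jaws open and shut, and the axes are right-handed (so a half turn about x gives the same grasp; the last joint's range is limited). The gripper opens to 87 mm and grips with 3 to 60 N. Pads are 19 mm wide; open, the fingers measure 117 mm over their backs; the gripper's body (75 mm by 190 mm) begins 51 mm behind the grasp point.
Start: joints at [-1.304, 0.332, -0.065, 1.46, 0.022, 1.35, -0.088], TCP at [0.179, 0.599, 0.223] pointing down, gripper open.
Joint ranges: [-2.6, 2.6], [-0.5, 2.12], [-1.47, 1.34], [0.16, 2.42], [-1.27, 4.41], [0.06, 2.06], [-2.6, 2.6]. Speed limits (rad/s): [2.22, 2.22, 2.79, 2.79, 3.14, 3.14, 3.14].

## Interface

Orientations are given as a unit quaternion [x, y, z, w].
In Python, from bench import r, vision, close_job gives the robot as it stands. The module is installed in compiled form; this text tells all that it offers.
- The arm moves only by the shell command python3 -m pendant 'ROWS' [OPENING] [FORCE]. ROWS is text: rows parted by semicolons, each of 6 numbers parted by spaces: the shift along the tool's x, y, z in units of 0.25 m (1.0 is 0.25 m), then the turn, a rotation vector about the tool's x, y, z in units of 1.5 rad (1.0 is 1.5 rad). A call has 1 to 8 rows; each row is the pose to reach, as a shift and turn from the pose commanded when the call began, along the tool's axes at that moment; what a row does not reach only later rows make up. A row lasts 1/10 s, in which the tool goes at most 50 mm and 8.59 degrees, less where a joint would pass 70% of its speed; a pose out of reach is approached as far as the arm can. A call with a number of a shift or a turn outside -1 to 1 is refused whole. A call with a gripper value outside its range is refused whole. OPENING is the gripper command: -1 is shut, 1 is fully open, values between are in proportion, set as the call begins (- or left out, the last holds). The fingers move at their own pace and stop on an object; FORCE is the grip in N (left out, the last holds). Time passes only in rows, so rows that repeat a pose let the fingers close. It gives the time, the measured TCP pose, the force and the opening at its end, in the units of the state.
- r.read_state(): the state, without advancing time (a new reading comes with each control period).
- vision.camera(name): name is "side" or "top" or "wrist"; returns (picture, depth): 384x512x3 uint8, blue, green, red; 384x512 float32, m along the optical axis (not along the pixel's ray), 0 where there is no reading.
- vision.get_calibration(name): a dict with "camera_matrix" (3x3 intrinsics, pixels), "rvec" (rotation vector, rad) and "tvec" (3), from world to camera coordinates, as OpenCV has them. Camera axes: x right, y down, z forward; pixel columns grow to the right and rows downward; lengths in m; the calibration is good to about 2 mm. The wrist camera is an equidistant fisheye: a pixel r from the principal point sees the ray r / f radians off the axis. A picture is of the moment at which its call begins: read the wrist's pose just before it. get_calibration takes no time and is no camera call; for the wrist camera it gives the pose at the moment of the call.
- close_job(): hands the job in, once; it reports no verdict.
The state is a dict: "time": time; "joint_positions": joint angles; "joint_vel": joint speeds; "joint_torque": joint torques, N m; "ee_pos": TCP position; "eef_rot": TCP orientation; "ft_force": force on the tool from outside, world axes, zero at the start; "torque": the same for the moment, N m; "width": finger opening in m.
Only numpy, scipy, OpenCV 4.12 (cv2) and the standard library are available. Lean on these libraries where they do the work, as an engineer would, in place of code of your own. Each camera call takes 0.05 s, during which the arm holds its last target. There are 200 camera calls.

## Working session

There is one attempt and no reset: what is moved stays moved. The work goes in short steps, Python scripts to look and compute and a shell command to move; the robot and the scene stay as the last step left them, time stands still between calls to the robot, and variables do not carry over. Pictures are saved under pics/ and viewed, about 8 in all and at most 12, crops included, and the job is handed in when it is done.

```bash
mkdir -p pics; python3 - <<'E'
from bench import r, vision
import cv2, numpy as np
s=r.read_state(); print({k:np.round(v,3) for k,v in s.items()}, r.grasp_offset)
for n in ["top","side"]:
    im,d=vision.camera(n); c=vision.get_calibration(n)
    print(n,c); np.savez(f'{n}.npz',im=im,d=d,K=c['camera_matrix'],r=c['rvec'],t=c['tvec'])
    cv2.imwrite(f'pics/{n}0.png',im); print((d>0).mean())
E
```

```text
{'time': np.float64(0.0), 'joint_positions': array([-1.304,  0.333, -0.065,  1.461,  0.022,  1.35 , -0.089]), 'joint_vel': array([ 0.001, -0.   , -0.   ,  0.001, -0.001, -0.   ,  0.   ]), 'joint_torque': array([-1.0000e-03, -6.2325e+01,  2.4000e-02, -3.8991e+01, -6.1000e-02,
        3.9000e-02,  0.0000e+00]), 'ee_pos': array([0.179, 0.599, 0.222]), 'eef_rot': array([ 0.102,  0.7  , -0.103,  0.7  ]), 'ft_force': array([ 0.018, -0.021,  0.542]), 'torque': array([-0.002, -0.081,  0.004]), 'width': np.float64(0.087)} 0.0187
top {'camera_matrix': array([[491.63031816,   0.        , 255.6434669 ],
       [  0.        , 491.63031816, 195.02724569],
       [  0.        ,   0.        ,   1.        ]]), 'rvec': array([ 2.16048321, -2.19805267,  0.04265565]), 'tvec': array([-0.09021994,  0.61958051,  1.42297746])}
0.9959920247395834
side {'camera_matrix': array([[482.62724584,   0.        , 254.40849843],
       [  0.        , 482.62724584, 189.13705981],
       [  0.        ,   0.        ,   1.        ]]), 'rvec': array([ 2.09558021, -0.29478933,  0.15728508]), 'tvec': array([-0.6158149 ,  0.09225826,  1.43196271])}
0.9961954752604166
```

View pics/top0.png

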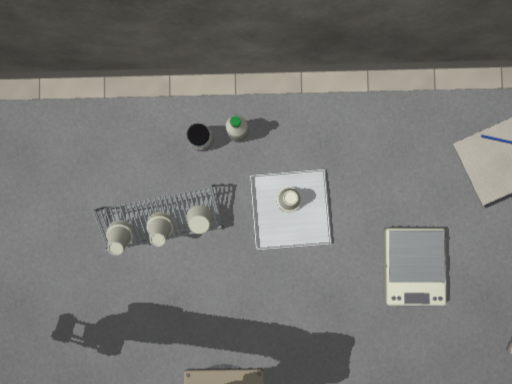

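View pics/side0.png

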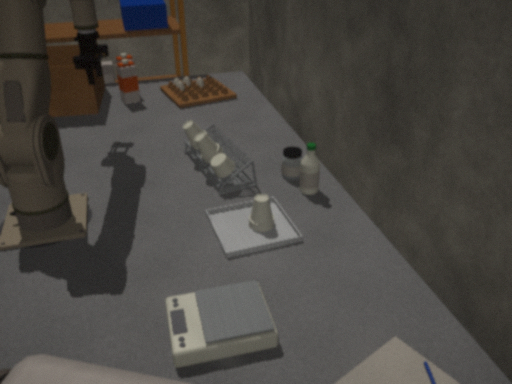

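Top view: tall cups have feet at about (117,248) and (158,240), the short cup is at (199,219), and the tray cup is at (290,198). The feet lean towards the robot. Next I'll locate the foot discs from depth.

```bash
cat > h.py <<'E'
import cv2, numpy as np
from scipy.spatial.transform import Rotation as R
def cloud(im,d,K,r,t):
    v,u=np.mgrid[:384,:512]; p=np.stack([(u-K[0,2])/K[0,0]*d,(v-K[1,2])/K[1,1]*d,d],-1)
    return (p-np.asarray(t).ravel())@cv2.Rodrigues(np.asarray(r))[0]   # R^T(p-t)
def foot(P,g,a,tol=.004):
    """P points of a cup, g its brightness-independent; top-most slab along axis a -> disc centre"""
    h=P@a; top=np.percentile(h,97); s=P[h>top-tol]; h0=np.median(s@a)
    c=s-np.outer(s@a,a); u=np.cross(a,[0,1,0.]);u/=np.linalg.norm(u);w=np.cross(a,u)
    q=np.c_[c@u,c@w].astype(np.float32); (cx,cy),rad=cv2.minEnclosingCircle(q)
    m=q.mean(0); return m[0]*u+m[1]*w+h0*a, cx*u+cy*w+h0*a, rad, len(s)
E
python3 - <<'E'
from h import *
z=np.load('top.npz'); im=z['im'];P=cloud(im,z['d'],z['K'],z['r'],z['t'])
hsv=cv2.cvtColor(im,cv2.COLOR_BGR2HSV)
print('bench',[np.round(P[v,u],4) for v,u in [(300,250),(200,380),(160,100)]])
for n,(u0,u1,v0,v1) in dict(A=(104,138,215,262),B=(142,178,208,252),S=(182,216,198,240),T=(274,308,182,218)).items():
    p=P[v0:v1,u0:u1]; print(n,np.round(p[...,2].max(),3))
    if n=='A':
        print('rows',v0,'z mm'); print((p[::3,::3,2]*1000).astype(int)); print(im[v0:v1:3,u0:u1:3].min(-1))
# tray corners region: rim height
m=((P[...,2]>.012)&(P[...,2]<.022)); m[:, :245]=0; m[:,340:]=0; m[:160]=0;m[255:]=0
q=P[m][:,:2].astype(np.float32); print('tray',cv2.minAreaRect(q))
E
```

```text
bench [array([ 0.3104, -0.0786, -0.0059]), array([ 5.977e-01, -4.668e-01,  5.000e-04]), array([0.7321, 0.3635, 0.0046])]
A 1.456
rows 215 z mm
[[  86   90   79   89    6   -2   80    6   87    2   84    2]
 [   5   82    5   85    4   77    7   -1    6    0   79   10]
 [  80    0   69    4   82   77   77   75    3   70    2    7]
 [  71    8   75   89   94   94   91   81   74   70    1   66]
 [   1   66   95   97   99  100   99   88   84   68    4   58]
 [   0   86  101  102  110  104  101  100   84   79   58    1]
 [  64   87  108  119  115  118  106  105   85   78   60    2]
 [  54   84  125  125  121  124  119  114   92   77   43   45]
 [  49   72  131  137  137  132  125  119  101   73   -2   41]
 [  42  118  144  151  143  142  129  119   90    6    5   39]
 [   7  127  138  142  139  142  134  121   53   51   56   55]
 [   2  141  138  136  134 1455  142    5   -4   -4    1   -3]
 [  -1   59  136  131  125  127  128    0   -2    2    1    3]
 [   2    2   -1  127  133  129    0   -3    2   -2    5   -2]
 [   1    2    8    0   -3    4    0    5    3    0    0    3]
 [   2    0 
[... 304 characters left out ...]
8]
 [122 166 168 155 142 125 106  93  99  88  78  86]
 [104 173 164 153 137 119  99  89  84 104  82  86]
 [123 169 163 150 132 112  93  87  82  97  86  80]
 [122 137 161 147 127 103  90  83  76 102  86  77]
 [134 133 165 165 151 114  86  78  79 134  89  77]
 [130 130 150 178 178 179 112  75  87  90  98 111]
 [131 132 167 179 178 179 168 115 130 129 133 132]
 [132 130 146 177 179 178 153 127 130 132 131 131]
 [127 127 135 156 162 153 129 129 131 129 131 132]
 [129 129 130 128 127 128 129 127 130 128 130 128]
 [126 128 125 127 127 127 124 129 130 129 130 131]]
B 1.456
S 1.456
T 1.456
tray ((0.5740329027175903, -0.20051339268684387), (0.22020509839057922, 0.2203029990196228), 3.626011848449707)
```

```bash
cat >> h.py <<'E'
def disc(im,P,box,thr,zmin,zmax):
    u0,u1,v0,v1=box; g=im[v0:v1,u0:u1].min(-1); z=P[v0:v1,u0:u1,2]
    m=((g>thr)&(z>zmin)&(z<zmax)).astype(np.uint8); m=cv2.morphologyEx(m,cv2.MORPH_OPEN,np.ones((3,3)))
    n,l,s,c=cv2.connectedComponentsWithStats(m); k=1+np.argmax(s[1:,4]); mm=l==k
    cnt=max(cv2.findContours(mm.astype(np.uint8),0,1)[0],key=len); e=cv2.fitEllipse(cnt)
    q=P[v0:v1,u0:u1][mm]; return (c[k]+[u0,v0]),e,s[k,4],q
def ray(uv,K,r,t):
    Rm=cv2.Rodrigues(np.asarray(r))[0]; d=Rm.T@np.linalg.inv(K)@np.array([*uv,1.]); return -Rm.T@np.asarray(t).ravel(),d
E
python3 - <<'E'
from h import *
z=np.load('top.npz'); im=z['im'];P=cloud(im,z['d'],z['K'],z['r'],z['t'])
F={}
for n,box,thr in [('A',(104,138,235,262),170),('B',(146,178,228,252),170),('S',(182,216,205,240),170),('T',(274,308,182,218),170)]:
    c,e,a,q=disc(im,P,box,thr,.05,.2); F[n]=np.median(q,0); print(n,c.round(1),np.round(e[1],1),a,F[n].round(4),q.std(0).round(4))
    o,d=ray(c,z['K'],z['r'],z['t']); p=o+d*(F[n][2]-o[2])/d[2]; print('  ray',p.round(4)); F[n]=p
y=F['A']-F['B']; print('dist',np.linalg.norm(y),'yaw cups',np.degrees(np.arctan2(-y[0],y[1])))
# rack top-back edge points: z 0.06-0.12 outside cups
m=(P[...,2]>.02)&(P[...,2]<.105); m[:185]=0;m[250:]=0;m[:,:90]=0;m[:,240:]=0
q=P[m].astype(np.float32); 
r=cv2.minAreaRect(q[:,:2].copy()); print('rack',r)
cv2.imwrite('pics/c.png',cv2.resize(im[170:270,85:325],None,fx=3.3,fy=3.3,interpolation=2))
E
```

```text
A [115.8 247.9] [ 9.1 11.4] 95 [0.4748 0.2751 0.1358] [0.0079 0.0073 0.0057]
  ray [0.475  0.2753 0.1358]
B [157.9 239.3] [ 9.6 11.4] 98 [0.4957 0.1607 0.1361] [0.0078 0.0074 0.0058]
  ray [0.4961 0.1613 0.1361]
S [198.2 224.1] [15.8 19.2] 262 [0.5356 0.0573 0.101 ] [0.0116 0.0135 0.0073]
  ray [0.5354 0.0571 0.101 ]
T [290.5 197.3] [11.4 12.9] 131 [ 0.6059 -0.1981  0.0928] [0.0094 0.0086 0.0028]
  ray [ 0.6052 -0.1991  0.0928]
dist 0.11590583046090622 yaw cups 10.496417886521444
rack ((0.5532592535018921, 0.17718176543712616), (0.13025619089603424, 0.3442957103252411), 10.331793785095215)
```

View pics/c.png

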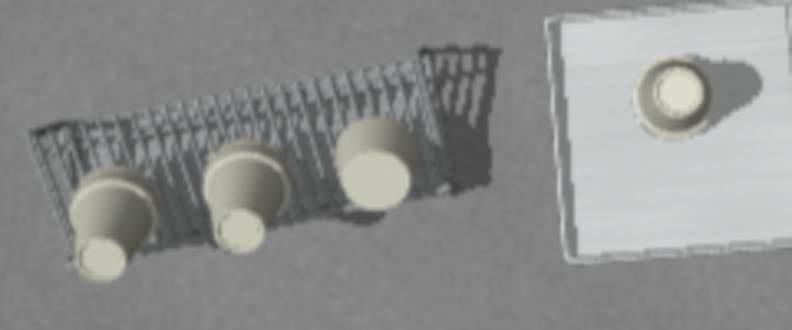

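```bash
cat >> h.py <<'E'
psi=np.radians(10.4); yr=np.array([-np.sin(psi),np.cos(psi),0]); xr=np.array([np.cos(psi),np.sin(psi),0])
lean=.5*-xr+np.cos(np.pi/6)*np.array([0,0,1.])
FOOT=dict(A=np.array([.475,.2753,.136]),B=np.array([.4961,.1613,.136]),T=np.array([.6052,-.1991,.094]))
def go(foot,axis,ydir,back=0.,h=.039):
    """rows for the tool along -axis, jaws along ydir, grasp point h below the foot, withdrawn by back"""
    from bench import r
    s=r.read_state(); R0=R.from_quat(s['eef_rot']); x=-axis; y=ydir-x*(ydir@x); y/=np.linalg.norm(y)
    if y@R0.as_matrix()[:,1]<0: y=-y
    R1=R.from_matrix(np.c_[x,y,np.cross(x,y)]); p=foot-axis*(h+.0187-back)
    sh=R0.inv().apply(p-s['ee_pos']); tv=(R0.inv()*R1).as_rotvec()
    print('t',round(s['time'],2),'tcp',s['ee_pos'].round(4),'-> ',p.round(4),'row:',*(sh/.25).round(3),*(tv/1.5).round(3),'| mm',(sh*1000).round(1),'deg',np.degrees(tv).round(2),'w',round(float(s['width']),4))
E
python3 -c "
from h import *
go(FOOT['B'],lean,yr,.12); go(FOOT['A'],lean,yr,.12)"
```

```text
t 0.1 tcp [0.1785 0.5986 0.2219] ->  [0.4655 0.1557 0.19  ] row: 0.129 -1.37 1.606 -0.307 -0.343 0.083 | mm [  32.3 -342.5  401.6] deg [-26.36 -29.45   7.14] w 0.0871
t 0.1 tcp [0.1785 0.5986 0.2219] ->  [0.4444 0.2697 0.19  ] row: 0.129 -0.957 1.395 -0.307 -0.343 0.083 | mm [  32.2 -239.2  348.8] deg [-26.36 -29.45   7.14] w 0.0871
```

```bash
R="-0.1 -0.75 0.9 -0.307 -0.343 0.083"; python3 -m pendant '-0.1 -0.75 0.9 -0.307 -0.343 0.083;-0.1 -0.75 0.9 -0.307 -0.343 0.083;-0.1 -0.75 0.9 -0.307 -0.343 0.083;-0.1 -0.75 0.9 -0.307 -0.343 0.083;-0.1 -0.75 0.9 -0.307 -0.343 0.083;-0.1 -0.75 0.9 -0.307 -0.343 0.083;-0.1 -0.75 0.9 -0.307 -0.343 0.083' 1 20
python3 -c "
from h import *
go(FOOT['B'],lean,yr,.12)"
```

```text
time: 0.8
ee_pos: [0.3432, 0.35, 0.2476]
eef_rot: [-0.043, 0.498, 0.076, 0.863]
ft_force: [-0.9, 0.1, 0.6]
width: 0.0873
t 0.8 tcp [0.3432 0.35   0.2476] ->  [0.4655 0.1557 0.19  ] row: 0.372 -0.851 0.184 -0.004 0.001 0.001 | mm [  93.  -212.8   46. ] deg [-0.31  0.06  0.11] w 0.0873
```

```bash
python3 -m pendant '0.372 -0.851 0.184 -0.004 0.001 0.001;0.372 -0.851 0.184 -0.004 0.001 0.001;0.372 -0.851 0.184 -0.004 0.001 0.001;0.372 -0.851 0.184 -0.004 0.001 0.001;0.372 -0.851 0.184 -0.004 0.001 0.001;0.372 -0.851 0.184 -0.004 0.001 0.001;0.372 -0.851 0.184 -0.004 0.001 0.001'
python3 - <<'E'
from h import *
from bench import r,vision
go(FOOT['B'],lean,yr,.12); print(r.read_state()['joint_positions'].round(2))
c=vision.get_calibration('wrist'); im,d=vision.camera('wrist'); print(c,d[150:240:30,200:320:30].round(3))
np.savez('w1.npz',im=im,d=d,K=c['camera_matrix'],r=c['rvec'],t=c['tvec']); cv2.imwrite('pics/w1.png',im)
f=FOOT['B'];Rm=cv2.Rodrigues(np.asarray(c['rvec']))[0]
for p in [f,f-lean*.045,f-lean*.09]:
    q=Rm@p+np.asarray(c['tvec']).ravel(); th=np.arctan2(np.hypot(q[0],q[1]),q[2]); K=c['camera_matrix']; print('pred',K[:2,2]+K[0,0]*th*q[:2]/np.hypot(q[0],q[1]))
E
```

```text
time: 1.5
ee_pos: [0.4641, 0.1612, 0.1898]
eef_rot: [-0.047, 0.498, 0.08, 0.862]
ft_force: [-0.0, -0.6, 0.5]
width: 0.087
t 1.5 tcp [0.4641 0.1612 0.1898] ->  [0.4655 0.1557 0.19  ] row: 0.0 -0.023 0.002 0.003 -0.001 -0.001 | mm [ 0.  -5.7  0.4] deg [ 0.25 -0.06 -0.12] w 0.087
[-1.07 -0.39  0.42  2.3   0.55  0.79  0.81]
{'camera_matrix': array([[297.31863964,   0.        , 255.7764478 ],
       [  0.        , 297.31863964, 190.43232538],
       [  0.        ,   0.        ,   1.        ]]), 'rvec': array([-1.5878297 , -1.91430016, -0.83880886]), 'tvec': array([-0.07287112, -0.43979027, -0.0477351 ])} [[0.321 0.314 0.292 0.321]
 [0.406 0.247 0.24  0.407]
 [0.458 0.241 0.241 0.457]]
pred [248.18253592 204.1708903 ]
pred [249.17449452 188.06199039]
pred [249.91333144 176.2012862 ]
```

View pics/w1.png

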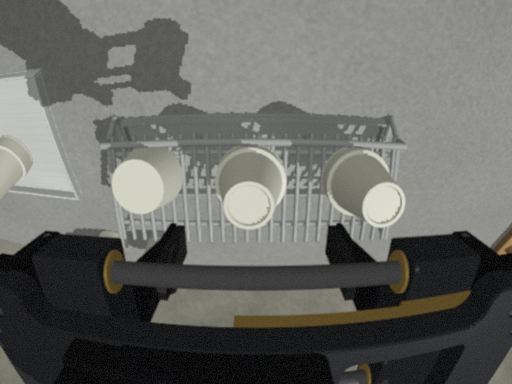

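Wrist view: foot of cup B is at (248,204), within a pixel of the prediction of (248,204). The jaws sit symmetrically either side of it. I'll move in along its axis.

```bash
python3 -m pendant '0.2 -0.01 0 0 0 0;0.24 -0.01 0 0 0 0;0.24 -0.01 0 0 0 0'; python3 - <<'E'
from h import *
from bench import r
go(FOOT['B'],lean,yr,0); print(r.read_state()['joint_positions'].round(2))
E
```

```text
time: 1.85
ee_pos: [0.4932, 0.1653, 0.1364]
eef_rot: [-0.049, 0.499, 0.081, 0.861]
ft_force: [0.7, -0.4, 0.2]
width: 0.087
t 1.85 tcp [0.4932 0.1653 0.1364] ->  [0.5245 0.1665 0.086 ] row: 0.236 -0.018 0.007 0.006 -0.002 -0.001 | mm [59.1 -4.5  1.8] deg [ 0.5  -0.17 -0.06] w 0.087
[-1.09 -0.23  0.52  2.31  0.54  0.6   0.83]
```

```bash
python3 -m pendant '0.12 -0.018 0.007 0.006 -0.002 0;0.236 -0.018 0.007 0.006 -0.002 0;0.236 -0.018 0.007 0.006 -0.002 0;0.236 -0.018 0.007 0.006 -0.002 0'; python3 - <<'E'
from h import *
from bench import r
go(FOOT['B'],lean,yr,0); print(r.read_state()['joint_positions'].round(2))
E
```

```text
time: 2.25
ee_pos: [0.5248, 0.1666, 0.0882]
eef_rot: [-0.044, 0.497, 0.079, 0.863]
ft_force: [0.4, 0.2, 0.7]
width: 0.0866
t 2.25 tcp [0.5248 0.1666 0.0882] ->  [0.5245 0.1665 0.086 ] row: 0.007 -0.0 -0.005 -0.001 0.001 -0.002 | mm [ 1.7 -0.  -1.3] deg [-0.1   0.1  -0.14] w 0.0866
[-1.11 -0.04  0.62  2.3   0.45  0.4   0.9 ]
```

Centred. Now close gently.

```bash
python3 -m pendant '0 0 0 0 0 0;0 0 0 0 0 0;0 0 0 0 0 0;0 0 0 0 0 0;0 0 0 0 0 0;0 0 0 0 0 0;0 0 0 0 0 0' -1 15; python3 -m pendant '0 0 0 0 0 0;0 0 0 0 0 0;0 0 0 0 0 0'; python3 - <<'E'
from h import *
from bench import r
go(FOOT['B'],lean,yr,0)
E
```

```text
time: 2.95
ee_pos: [0.5254, 0.1661, 0.0881]
eef_rot: [-0.043, 0.497, 0.079, 0.863]
ft_force: [-6.4, -0.7, 8.5]
width: 0.0605
time: 3.25
ee_pos: [0.5254, 0.1661, 0.0881]
eef_rot: [-0.043, 0.497, 0.079, 0.863]
ft_force: [-6.0, -1.2, 9.0]
width: 0.0599
t 3.25 tcp [0.5254 0.1661 0.0881] ->  [0.5245 0.1665 0.086 ] row: 0.006 0.002 -0.007 -0.002 0.002 -0.002 | mm [ 1.4  0.5 -1.8] deg [-0.19  0.17 -0.17] w 0.0599
```

```bash
python3 -m pendant '-0.04 0 0 0 0 0;-0.08 0 0 0 0 0;-0.12 0 0 0 0 0;-0.2 0 0 0 0 0;-0.3 0 0 0 0 0;-0.4 0 0 0 0 0;-0.4 0 0 0 0 0' -1 20; python3 - <<'E'
from h import *
from bench import r,vision
go(FOOT['T']+[0,0,.15],np.array([0,0,1.]),np.array([0,1.,0]),0); print(r.read_state()['joint_positions'].round(2))
im,d=vision.camera('wrist'); cv2.imwrite('pics/w2.png',im)
E
```

```text
time: 3.95
ee_pos: [0.4761, 0.1571, 0.1767]
eef_rot: [-0.042, 0.496, 0.08, 0.864]
ft_force: [0.2, 0.7, -0.7]
width: 0.0603
t 3.95 tcp [0.4761 0.1571 0.1767] ->  [ 0.6052 -0.1991  0.1863] row: 0.086 -1.494 0.242 0.116 0.352 -0.036 | mm [  21.5 -373.5   60.5] deg [ 9.99 30.21 -3.1 ] w 0.0603
[-1.09 -0.36  0.48  2.31  0.56  0.73  0.81]
```

View pics/w2.png

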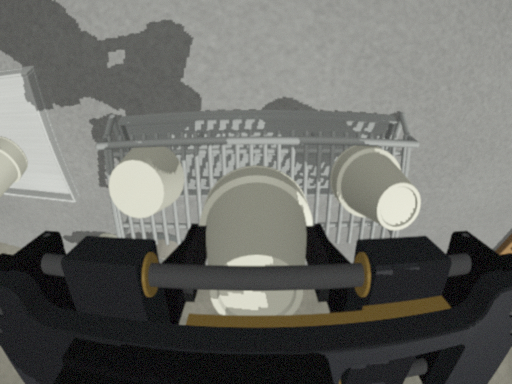

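The cup is held straight in the jaws and lifted clear. Now I'll carry it over, turning it upright.

```bash
python3 -m pendant '-0.1 -0.12 0.02 0 0.03 0;-0.15 -0.3 0.05 0 0.09 0;-0.15 -0.5 0.1 0 0.16 0;-0.15 -0.7 0.13 0 0.23 0;-0.15 -0.8 0.15 0 0.3 0;-0.15 -0.8 0.15 0 0.35 0;-0.15 -0.8 0.15 0 0.35 0'; python3 - <<'E'
from h import *
go(FOOT['T']+[0,0,.17],np.array([0,0,1.]),yr,0)
E
```

```text
time: 4.7
ee_pos: [0.5258, -0.0387, 0.2245]
eef_rot: [-0.063, 0.704, 0.064, 0.704]
ft_force: [-1.1, 0.2, 0.1]
width: 0.0598
t 4.7 tcp [ 0.5258 -0.0387  0.2245] ->  [ 0.6052 -0.1991  0.2063] row: 0.072 -0.688 0.198 -0.001 -0.0 -0.001 | mm [  17.9 -172.    49.4] deg [-0.1  -0.01 -0.09] w 0.0598
```

```bash
python3 -m pendant '0.072 -0.2 0.05 0 0 0;0.072 -0.4 0.12 0 0 0;0.072 -0.55 0.16 0 0 0;0.072 -0.688 0.198 0 0 0;0.072 -0.688 0.198 0 0 0;0.072 -0.688 0.198 0 0 0;0.072 -0.688 0.198 0 0 0'; python3 - <<'E'
from h import *
from bench import r,vision
go(FOOT['T']+[0,0,.17],np.array([0,0,1.]),yr,0)
o=[]
im,d=vision.camera('side');c=vision.get_calibration('side');np.savez('s2.npz',im=im,d=d,K=c['camera_matrix'],r=c['rvec'],t=c['tvec'])
o.append(cv2.resize(im[120:270,190:320],(520,600),interpolation=2))
cv2.imwrite('pics/s2.png',o[0])
c=vision.get_calibration('wrist');im,d=vision.camera('wrist');np.savez('w3.npz',im=im,d=d,K=c['camera_matrix'],r=c['rvec'],t=c['tvec']);cv2.imwrite('pics/w3.png',im)
E
```

```text
time: 5.4
ee_pos: [0.6048, -0.1975, 0.205]
eef_rot: [-0.063, 0.704, 0.065, 0.704]
ft_force: [0.5, -0.6, -1.6]
width: 0.0603
t 5.4 tcp [ 0.6048 -0.1975  0.205 ] ->  [ 0.6052 -0.1991  0.2063] row: -0.005 -0.007 0.0 -0.0 -0.0 -0.002 | mm [-1.3 -1.7  0.1] deg [-0.04 -0.01 -0.19] w 0.0603
```

View pics/s2.png

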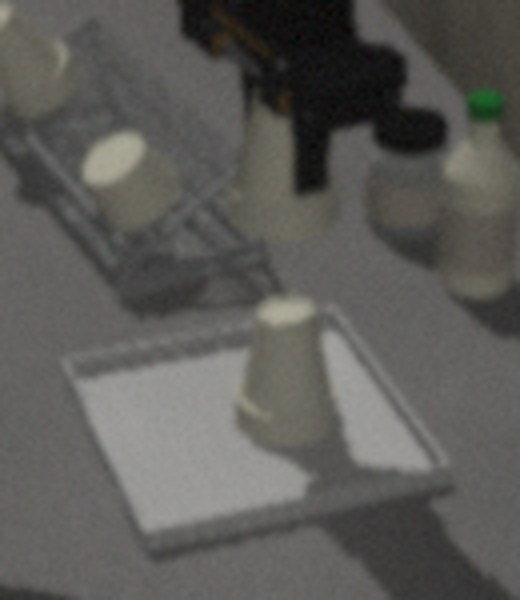

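View pics/w3.png

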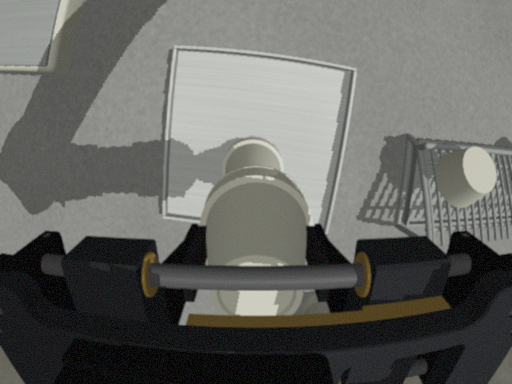

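Side view: the held cup (collar centre at about crop (283,215)) hangs upright above the tray cup (foot at about crop (287,310)). The wrist view agrees: the tray cup at (252,155) is centred under the held collar at (255,185). Now lower slowly.

```bash
python3 -m pendant '0.07 -0.007 0 0 0 0;0.15 -0.007 0 0 0 0;0.23 -0.007 0 0 0 0;0.31 -0.007 0 0 0 0;0.38 -0.007 0 0 0 0;0.44 -0.007 0 0 0 0;0.49 -0.007 0 0 0 0;0.49 -0.007 0 0 0 0'; python3 - <<'E'
from h import *
go(FOOT['T']+[0,0,.024],np.array([0,0,1.]),yr,0)
E
```

```text
time: 6.3
ee_pos: [0.6043, -0.199, 0.0818]
eef_rot: [-0.062, 0.705, 0.065, 0.704]
ft_force: [-0.2, 0.0, -0.1]
width: 0.0603
t 6.3 tcp [ 0.6043 -0.199   0.0818] ->  [ 0.6052 -0.1991  0.0603] row: 0.086 -0.002 0.004 -0.001 -0.001 -0.003 | mm [21.5 -0.4  0.9] deg [-0.07 -0.06 -0.26] w 0.0603
```

No contact so far. Foot is about 20 mm short of home.

```bash
python3 -m pendant '0.02 0 0.004 0 0 0;0.035 0 0.004 0 0 0;0.05 0 0.004 0 0 0;0.06 0 0.004 0 0 0;0.07 0 0.004 0 0 0;0.07 0 0.004 0 0 0';python3 -m pendant '0.005 0 0 0 0 0;0.01 0 0 0 0 0;0.01 0 0 0 0 0'
```

```text
time: 6.9
ee_pos: [0.6059, -0.1992, 0.0658]
eef_rot: [-0.062, 0.704, 0.065, 0.704]
ft_force: [0.4, -0.8, -0.2]
width: 0.0601
time: 7.2
ee_pos: [0.606, -0.1992, 0.0635]
eef_rot: [-0.062, 0.704, 0.065, 0.704]
ft_force: [0.8, 0.8, -0.5]
width: 0.0599
```

```bash
python3 -m pendant '0.004 0 0 0 0 0;0.008 0 0 0 0 0;0.008 0 0 0 0 0';python3 -m pendant '0.004 0 0 0 0 0;0.006 0 0 0 0 0;0.006 0 0 0 0 0'
```

```text
time: 7.5
ee_pos: [0.606, -0.1992, 0.0615]
eef_rot: [-0.062, 0.704, 0.065, 0.704]
ft_force: [0.0, -0.3, -1.4]
width: 0.0599
time: 7.8
ee_pos: [0.6062, -0.1993, 0.0613]
eef_rot: [-0.062, 0.704, 0.065, 0.705]
ft_force: [-4.4, 3.0, 11.0]
width: 0.0601
```

Contact of 11 N came at the predicted home height, so I'll release.

```bash
python3 -m pendant '-0.004 0 0 0 0 0;-0.004 0 0 0 0 0;-0.004 0 0 0 0 0;-0.004 0 0 0 0 0;-0.004 0 0 0 0 0' 1; python3 -m pendant '-0.04 0 0 0 0 0;-0.1 0 0 0 0 0;-0.2 0 0 0 0 0;-0.35 0 0 0 0 0;-0.5 0 0 0 0 0;-0.6 0 0 0 0 0;-0.6 0 0 0 0 0';  python3 - <<'E'
from h import *
from bench import r,vision
go(FOOT['A'],lean,yr,.12)
im,d=vision.camera('wrist');c=vision.get_calibration('side');im2,d=vision.camera('side')
a=cv2.resize(im[60:300,130:400],(405,360));b=cv2.resize(im2[150:260,195:315],(393,360),interpolation=2)
cv2.imwrite('pics/n1.png',np.hstack([a,b]));np.savez('s3.npz',im=im2,d=d,K=c['camera_matrix'],r=c['rvec'],t=c['tvec'])
P=cloud(im2,d,c['camera_matrix'],c['rvec'],c['tvec'])[150:260,195:315].reshape(-1,3)
k=np.hypot(P[:,0]-.605,P[:,1]+.199)<.03; print('top z',np.percentile(P[k,2],[90,97]))
E
```

```text
time: 8.3
ee_pos: [0.606, -0.1992, 0.0609]
eef_rot: [-0.062, 0.704, 0.065, 0.704]
ft_force: [0.3, 0.6, -0.5]
width: 0.0859
time: 9.0
ee_pos: [0.6073, -0.2012, 0.2163]
eef_rot: [-0.063, 0.702, 0.064, 0.707]
ft_force: [0.7, -0.7, 0.7]
width: 0.0869
t 9.0 tcp [ 0.6073 -0.2012  0.2163] ->  [0.4444 0.2697 0.19  ] row: 0.105 1.97 -0.306 -0.001 -0.344 -0.0 | mm [ 26.3 492.4 -76.4] deg [-1.30e-01 -2.96e+01 -2.00e-02] w 0.0869
top z [0.11585215 0.11712355]
```

View pics/n1.png

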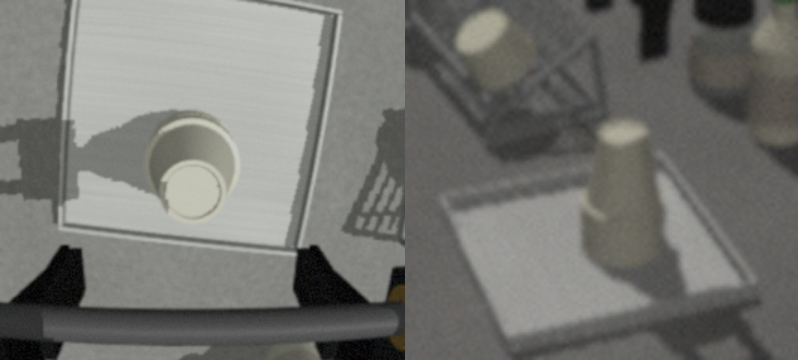

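Cup B is nested: upright, single column, top at z ≈ 0.117 against 0.118 expected. The stack axis at release was (0.606, −0.199). Next is cup A.

```bash
python3 -m pendant '-0.1 0.15 -0.05 0 -0.05 0;-0.1 0.35 -0.1 0 -0.1 0;-0.1 0.55 -0.14 0 -0.15 0;-0.1 0.75 -0.17 0 -0.2 0;-0.1 0.95 -0.2 0 -0.25 0;-0.1 0.95 -0.2 0 -0.25 0;-0.1 0.95 -0.2 0 -0.25 0';  python3 - <<'E'
from h import *
go(FOOT['A'],lean,yr,.12)
E
```

```text
time: 9.8
ee_pos: [0.5202, -0.0047, 0.237]
eef_rot: [-0.047, 0.558, 0.076, 0.825]
ft_force: [1.6, 0.8, 0.3]
width: 0.0871
t 9.8 tcp [ 0.5202 -0.0047  0.237 ] ->  [0.4444 0.2697 0.19  ] row: 0.144 1.132 -0.17 -0.004 -0.094 -0.004 | mm [ 36.1 283.1 -42.5] deg [-0.36 -8.08 -0.35] w 0.0871
```

```bash
python3 -m pendant '0.05 0.2 -0.05 0 -0.03 0;0.1 0.4 -0.1 0 -0.06 0;0.12 0.6 -0.13 0 -0.09 0;0.14 0.8 -0.15 0 -0.094 0;0.144 0.98 -0.17 -0.004 -0.094 -0.004;0.144 1 -0.17 -0.004 -0.094 -0.004;0.144 1 -0.17 -0.004 -0.094 -0.004';  python3 - <<'E'
from h import *
from bench import r
go(FOOT['A'],lean,yr,.12); print(r.read_state()['joint_positions'].round(2))
E
```

```text
time: 10.5
ee_pos: [0.45, 0.2374, 0.1873]
eef_rot: [-0.049, 0.501, 0.079, 0.86]
ft_force: [-0.2, -1.3, 0.0]
width: 0.087
t 10.5 tcp [0.45   0.2374 0.1873] ->  [0.4444 0.2697 0.19  ] row: -0.009 0.131 0.007 0.004 -0.005 0.002 | mm [-2.3 32.7  1.8] deg [ 0.39 -0.45  0.19] w 0.087
[-0.98 -0.25  0.19  2.23  0.49  0.78  0.68]
```

```bash
python3 -m pendant '-0.009 0.131 0.007 0.004 -0.005 0.002;-0.009 0.131 0.007 0.004 -0.005 0.002;-0.009 0.131 0.007 0.004 -0.005 0.002;-0.009 0.131 0.007 0.004 -0.005 0.002';  python3 - <<'E'
from h import *
from bench import r,vision
go(FOOT['A'],lean,yr,0)
c=vision.get_calibration('wrist'); im,d=vision.camera('wrist')
f=FOOT['A'];Rm=cv2.Rodrigues(np.asarray(c['rvec']))[0]
K=c['camera_matrix'];q=Rm@f+np.asarray(c['tvec']).ravel(); th=np.arctan2(np.hypot(q[0],q[1]),q[2]);uv=K[:2,2]+K[0,0]*th*q[:2]/np.hypot(q[0],q[1])
g=im.min(-1); m=np.zeros_like(g); x,y=uv.astype(int); m[y-40:y+41,x-40:x+41]=g[y-40:y+41,x-40:x+41]
n,l,s,cc=cv2.connectedComponentsWithStats((m>195).astype(np.uint8)); k=1+np.argmax(s[1:,4]); print('pred',uv,'seen',cc[k],s[k],g[y-5:y+5,x-5:x+5].mean())
E
```

```text
time: 10.9
ee_pos: [0.4457, 0.2671, 0.1907]
eef_rot: [-0.044, 0.498, 0.077, 0.863]
ft_force: [-0.1, -0.1, 1.0]
width: 0.087
t 10.9 tcp [0.4457 0.2671 0.1907] ->  [0.5034 0.2805 0.086 ] row: 0.481 0.012 -0.005 -0.003 0.0 0.001 | mm [120.2   2.9  -1.1] deg [-0.25  0.02  0.08] w 0.087
pred [258.96197957 202.26330908] seen [259.299509   202.18330606] [240 186  38  35 611] 195.8
```

Predicted (259.0,202.3), seen (259.3,202.2). Moving in.

```bash
python3 -m pendant '0.12 0.012 -0.005 -0.003 0 0;0.24 0.012 -0.005 -0.003 0 0;0.34 0.012 -0.005 -0.003 0 0;0.42 0.012 -0.005 -0.003 0 0;0.475 0.012 -0.005 -0.003 0 0;0.475 0.012 -0.005 -0.003 0 0;0.475 0.012 -0.005 -0.003 0 0'; python3 - <<'E'
from h import *
go(FOOT['A'],lean,yr,0)
E
```

```text
time: 11.65
ee_pos: [0.5023, 0.2816, 0.0878]
eef_rot: [-0.046, 0.498, 0.078, 0.863]
ft_force: [0.5, 0.4, 0.3]
width: 0.0873
t 11.65 tcp [0.5023 0.2816 0.0878] ->  [0.5034 0.2805 0.086 ] row: 0.008 -0.005 -0.0 0.001 0.001 0.001 | mm [ 1.9 -1.2 -0.1] deg [0.06 0.05 0.05] w 0.0873
```

```bash
python3 -m pendant '0 -0.005 0 0 0 0;0 -0.005 0 0 0 0;0 -0.005 0 0 0 0;0 -0.005 0 0 0 0;0 -0.005 0 0 0 0;0 -0.005 0 0 0 0;0 -0.005 0 0 0 0;0 -0.005 0 0 0 0' -1 15; python3 -m pendant '0 0 0 0 0 0;0 0 0 0 0 0' -1 20; python3 -c "
from h import *
go(FOOT['A'],lean,yr,0)"; python3 -m pendant '-0.04 0 0 0 0 0;-0.08 0 0 0 0 0;-0.12 0 0 0 0 0;-0.2 0 0 0 0 0;-0.3 0 0 0 0 0;-0.4 0 0 0 0 0;-0.45 0 0 0 0 0;-0.45 0 0 0 0 0' -1 20; python3 - <<'E'
from h import *
from bench import r
go(np.array([.606,-.1992,.288]),np.array([0,0,1.]),yr,0); print(r.read_state()['joint_positions'].round(2))
E
```

```text
time: 12.45
ee_pos: [0.5024, 0.2813, 0.0878]
eef_rot: [-0.046, 0.497, 0.079, 0.863]
ft_force: [-3.2, -1.7, 5.3]
width: 0.0601
time: 12.65
ee_pos: [0.5024, 0.2813, 0.0878]
eef_rot: [-0.046, 0.497, 0.079, 0.863]
ft_force: [-3.3, -1.2, 5.8]
width: 0.0596
t 12.65 tcp [0.5024 0.2813 0.0878] ->  [0.5034 0.2805 0.086 ] row: 0.008 -0.004 -0.001 0.001 0.001 -0.0 | mm [ 1.9 -0.9 -0.2] deg [ 0.1   0.07 -0.01] w 0.0596
time: 13.45
ee_pos: [0.4467, 0.2717, 0.1872]
eef_rot: [-0.045, 0.496, 0.08, 0.863]
ft_force: [-0.0, -1.1, -1.2]
width: 0.0601
t 13.45 tcp [0.4467 0.2717 0.1872] ->  [ 0.606  -0.1992  0.2303] row: -0.01 -1.968 0.332 0.001 0.351 -0.002 | mm [  -2.5 -492.1   83. ] deg [ 0.11 30.21 -0.13] w 0.0601
[-1.   -0.2   0.14  2.2   0.51  0.77  0.6 ]
```

Same grip width as for the first cup, so it's held. Carrying it over.

```bash
python3 -m pendant '-0.1 -0.12 0.02 0 0.03 0;-0.15 -0.3 0.05 0 0.08 0;-0.18 -0.5 0.08 0 0.13 0;-0.18 -0.7 0.12 0 0.18 0;-0.18 -0.85 0.16 0 0.22 0;-0.18 -0.98 0.18 0 0.25 0;-0.18 -0.98 0.18 0 0.25 0'; python3 - <<'E'
from h import *
go(np.array([.606,-.1992,.288]),np.array([0,0,1.]),yr,0)
E
```

```text
time: 14.15
ee_pos: [0.5094, 0.0282, 0.2469]
eef_rot: [-0.058, 0.65, 0.066, 0.755]
ft_force: [-0.1, -0.4, -1.7]
width: 0.0599
t 14.15 tcp [0.5094 0.0282 0.2469] ->  [ 0.606  -0.1992  0.2303] row: 0.101 -0.963 0.208 -0.003 0.099 0.002 | mm [  25.3 -240.8   52.1] deg [-0.3   8.54  0.18] w 0.0599
```

```bash
python3 -m pendant '0.05 -0.18 0.04 0 0.04 0;0.09 -0.38 0.09 0 0.08 0;0.101 -0.58 0.13 -0.003 0.099 0.002;0.101 -0.75 0.17 -0.003 0.099 0.002;0.101 -0.88 0.19 -0.003 0.099 0.002;0.101 -0.963 0.208 -0.003 0.099 0.002;0.101 -0.963 0.208 -0.003 0.099 0.002;0.101 -0.963 0.208 -0.003 0.099 0.002'; python3 - <<'E'
from h import *
from bench import vision
im,d=vision.camera('side'); im2,d=vision.camera('wrist')
go(np.array([.606,-.1992,.288]),np.array([0,0,1.]),yr,0)
a=cv2.resize(im[120:270,190:320],(390,450),interpolation=2);b=cv2.resize(im2[60:310,130:380],(400,400)); b=np.vstack([b,np.zeros((50,400,3),np.uint8)])
cv2.imwrite('pics/n2.png',np.hstack([a,b]))
E
```

```text
time: 14.95
ee_pos: [0.6055, -0.1933, 0.2286]
eef_rot: [-0.065, 0.704, 0.067, 0.704]
ft_force: [-0.2, -0.5, -0.9]
width: 0.0599
t 15.05 tcp [ 0.6058 -0.192   0.2291] ->  [ 0.606  -0.1992  0.2303] row: -0.005 -0.029 -0.004 0.005 0.0 -0.002 | mm [-1.2 -7.2 -1.1] deg [ 0.44  0.04 -0.16] w 0.0602
```

View pics/n2.png

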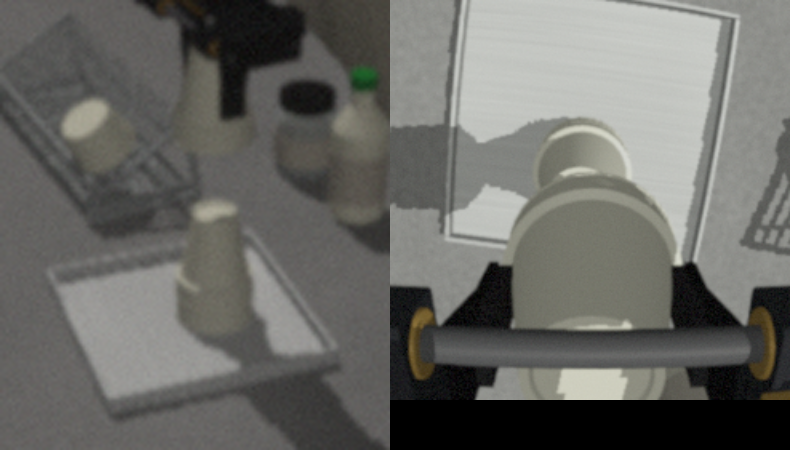

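Side view: the held cup is upright above the stack (foot at crop (215,210)). The wrist view shows it about 7 mm off to one side, matching the measured TCP error. I'll correct that and lower.

```bash
python3 -m pendant '0.04 -0.029 -0.004 0.005 0 0;0.12 -0.029 -0.004 0.005 0 0;0.2 -0.029 -0.004 0.005 0 0;0.28 -0.029 -0.004 0.005 0 0;0.36 -0.029 -0.004 0.005 0 0;0.43 -0.029 -0.004 0.005 0 0;0.48 -0.029 -0.004 0.005 0 0;0.48 -0.029 -0.004 0.005 0 0'; python3 - <<'E'
from h import *
go(np.array([.606,-.1992,.1435]),np.array([0,0,1.]),yr,0)
E
```

```text
time: 15.85
ee_pos: [0.6052, -0.1998, 0.1076]
eef_rot: [-0.063, 0.705, 0.065, 0.704]
ft_force: [-1.0, 0.4, -1.0]
width: 0.0595
t 15.85 tcp [ 0.6052 -0.1998  0.1076] ->  [ 0.606  -0.1992  0.0858] row: 0.087 0.002 0.004 -0.001 -0.001 -0.002 | mm [21.8  0.4  0.9] deg [-0.05 -0.08 -0.17] w 0.0595
```

```bash
python3 -m pendant '0.02 0.002 0.004 0 0 0;0.035 0.002 0.004 0 0 0;0.05 0.002 0.004 0 0 0;0.06 0.002 0.004 0 0 0;0.07 0.002 0.004 0 0 0;0.07 0.002 0.004 0 0 0';python3 -m pendant '0.005 0 0 0 0 0;0.01 0 0 0 0 0;0.01 0 0 0 0 0'; python3 -m pendant '0.004 0 0 0 0 0;0.008 0 0 0 0 0;0.008 0 0 0 0 0'
```

```text
time: 16.45
ee_pos: [0.607, -0.1999, 0.0918]
eef_rot: [-0.063, 0.704, 0.064, 0.704]
ft_force: [0.5, 0.4, -0.2]
width: 0.06
time: 16.75
ee_pos: [0.607, -0.1999, 0.0895]
eef_rot: [-0.063, 0.704, 0.064, 0.705]
ft_force: [-0.3, 0.1, -1.0]
width: 0.0601
time: 17.05
ee_pos: [0.6071, -0.1999, 0.0874]
eef_rot: [-0.063, 0.704, 0.064, 0.705]
ft_force: [-0.1, -0.3, -1.0]
width: 0.0599
```

```bash
python3 -m pendant '0.003 0 0 0 0 0;0.006 0 0 0 0 0;0.006 0 0 0 0 0'; python3 -m pendant '0.002 0 0 0 0 0;0.004 0 0 0 0 0;0.004 0 0 0 0 0'
```

```text
time: 17.35
ee_pos: [0.6071, -0.1999, 0.086]
eef_rot: [-0.063, 0.704, 0.064, 0.705]
ft_force: [-0.6, 0.0, -0.0]
width: 0.0597
time: 17.65
ee_pos: [0.6074, -0.2, 0.0858]
eef_rot: [-0.063, 0.704, 0.064, 0.705]
ft_force: [-1.7, 1.6, 5.6]
width: 0.0597
```

Contact again, at 0.0858 as predicted for home. Release, withdraw and check.

```bash
python3 -m pendant '-0.002 0 0 0 0 0;-0.002 0 0 0 0 0;-0.002 0 0 0 0 0;-0.002 0 0 0 0 0;-0.002 0 0 0 0 0' 1; python3 -m pendant '-0.04 0 0 0 0 0;-0.1 0 0 0 0 0;-0.2 0 0 0 0 0;-0.35 0 0 0 0 0;-0.5 0 0 0 0 0;-0.6 0 0 0 0 0;-0.6 0 0 0 0 0';python3 -m pendant '0 0.2 -0.1 0 0 0;0 0.4 -0.2 0 0 0;0 0.6 -0.3 0 0 0;0 0.8 -0.4 0 0 0;0 0.8 -0.4 0 0 0;0 0.8 -0.4 0 0 0';  python3 - <<'E'
from h import *
from bench import r,vision
im,d0=vision.camera('top');c=vision.get_calibration('top');im2,d=vision.camera('side')
P=cloud(im,d0,c['camera_matrix'],c['rvec'],c['tvec'])
try:
    cc,e,a,q=disc(im,P,(265,315,175,225),170,.1,.2); print('top disc',cc,e[1],a,np.median(q,0).round(4))
except Exception as x: print(x)
a=cv2.resize(im2[140:260,195:325],(390,360),interpolation=2);b=cv2.resize(im[150:260,230:350],(393,360),interpolation=2)
cv2.imwrite('pics/n3.png',np.hstack([a,b]))
print(r.read_state()['ee_pos'])
E
```

```text
time: 18.15
ee_pos: [0.6071, -0.1999, 0.0855]
eef_rot: [-0.063, 0.704, 0.064, 0.705]
ft_force: [0.0, 0.7, 0.6]
width: 0.0852
time: 18.85
ee_pos: [0.6084, -0.2015, 0.241]
eef_rot: [-0.064, 0.702, 0.063, 0.707]
ft_force: [0.1, 0.1, -0.8]
width: 0.0872
time: 19.45
ee_pos: [0.4713, -0.018, 0.2361]
eef_rot: [-0.064, 0.704, 0.068, 0.705]
ft_force: [0.3, 0.2, 0.6]
width: 0.0868
top disc [290.71022727 195.84090909] (14.049328804016113, 14.176898002624512) 176 [ 0.6062 -0.1979  0.1416]
[ 0.4728332  -0.02128068  0.23624868]
```

View pics/n3.png

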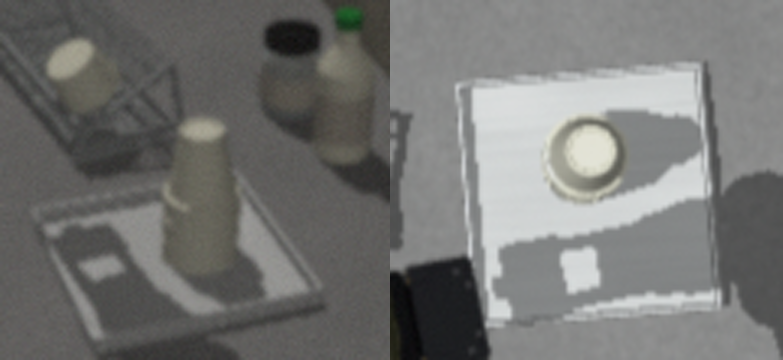

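The stack top is at z = 0.1416 (0.142 expected). The disc centre is (0.606, −0.198), within about 1 mm of the original tray cup. The stack is straight and the short cup, jar and bottle are in place.

```bash
python3 -m pendant '0 0 0 0 0 0;0 0 0 0 0 0;0 0 0 0 0 0'; python3 -c "
from bench import close_job
print(close_job())"
```

```text
time: 19.85
ee_pos: [0.473, -0.0224, 0.2357]
eef_rot: [-0.063, 0.704, 0.063, 0.704]
ft_force: [-0.1, 0.8, 0.1]
width: 0.0869
the job is handed in; nothing more can be done
None
```

Both tall cups are now nested, mouth down, over the tray cup in one straight stack. I handed the job in at about 20 s of the 64 s allowed.

- **Placing:** I took the cups one at a time, gripping each along its 30° lean and turning it upright on the way to the tray. I lowered each slowly until it touched at the expected home height, with 11 N on the first cup and 6 N on the second, then opened the gripper and withdrew.
- **Stack checks:** The last pictures show the stack's top foot at z = 0.1416 m, against 0.142 expected with each cup fully home. It sits at (0.606, −0.198), about 1–1.5 mm from where the tray cup's foot was. I checked the first cup too: its top was at 0.117 m, against 0.118 expected.
- **Other things:** The gripper is clear of everything. In the last side view the short cup, jar and bottle look unmoved; I judged these by eye. The scale was not in those final crops, and the arm never went near it.

No check failed or disagreed.

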